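# Stow the measuring cup and slide the canister to its spot

### The job

The condiment jar is standing in the canister's place: slide it along the shelf, without lifting it, onto the middle of the small yellow spot. Next stand the red measuring cup upright inside the white canister, then close the canister with its cork-lined lid, setting both down rather than dropping them. Last, push the closed canister along the shelf, without lifting or tipping it, onto the middle of the big blue spot, and leave the grater, the green silicone lid and the green tin where they are.

Things in the scene. Friction and masses are not known exactly. Their poses are not given: they have to be found in the camera images.
- jar_center (a point): centre (half-way up, 39 mm above its underside) of the loose flip-top amber glass condiment jar with a black and steel cap: round, upright, 66 mm across and 78 mm tall, straight-sided from 3 to 50 mm above its underside and narrower above, about 0.3 kg; z is its upright axis. It starts standing on the blue spot and slides with ordinary friction
- jar_spot_mid (a point): middle of the small yellow round spot, 100 mm across, paper thin, lying at shelf height; the jar belongs here; its place differs from run to run
- canister_center (a point): centre (37.5 mm above its underside, half-way up) of the loose white ceramic canister: an open round pot 140 mm across (132 mm at the foot) and 75 mm tall, wall 6 mm (mouth 128 mm across), inner floor 6 mm above its underside, about 0.5 kg, empty at first; z is its upright axis. Too wide to grip; inside it open the fingers only a little to let the cup go
- canister_spot_mid (a point): middle of the big blue round spot, 170 mm across, paper thin, lying at shelf height; the closed canister belongs here; its place differs from run to run
- cup_center (a point): centre (27 mm above its underside) of the loose red plastic measuring cup, standing upright: round, 50 mm across (44 mm at the foot, full width from 15 mm up), 54 mm tall, wall 2.5 mm, 40 g; a flat lug handle 11 mm wide sticks out along its own +x at 47 to 52 mm above the underside, reaching 45 mm from the axis
- lid_center (a point): centre (23.5 mm above its underside) of the loose lid, lying cork side down: tapered cork plug 10 mm deep, 114 mm across at the foot and 122 at the top; on it a white ceramic disc 134 mm across, 7 mm thick; on top a wooden knob 22 mm across, 30 mm tall; 0.25 kg; z upright. Seated, the disc rests on the canister's rim, cork inside, this point 51 mm above the canister's centre point
- grater_center (a point): middle of the loose standing stainless steel box grater with a black handle on top, a bystander: 74 mm by 59 mm, 163 mm tall with its handle; this point is 65 mm above the shelf
- green_lid_center (a point): middle of the loose green silicone lid lying flat, a bystander: 100 mm across, 7 mm thick, a small knob up to 17 mm; this point is 8 mm above the shelf
- tin_center (a point): centre of the loose round green tin with a brass lid, a bystander: 70 mm across, 82 mm tall; this point is 40 mm above the shelf
There are look-alikes about, which are no part of the job. What is shaped like the part that bears lid_center but purple or turquoise is not meant.

How it is judged:
By the outcome, as a careful person would: the job done as asked, in the order asked, and still so for the second after the job is handed in, with the robot touching nothing.
It also fails if it takes over 72 s, if anything falls off the work surface, if the arm or the gripper's body presses on something with over 40 N, if the wrist force passes 120 N, or if a joint passes its speed limit or range.

### The arm

A 6-joint arm with a two-finger parallel gripper is mounted at the origin on the work surface. World frame = base frame: x ahead of the robot, y to its left, z up, the work surface at z = 0. Lengths are in m, angles in rad, forces in N, time in s.
With the tool pointing down it reaches from about 0.35 to 0.775 m from the base axis. Payload 5.5 kg.
Tool frame: the origin (TCP) lies at the very end of the fingers, on their centre line; the grasp point (between the pads) lies env.pinch_z behind it (env.pinch_z is the distance from the TCP to the grasp point, in m); z points along the fingers, y is the line along which they close (so a half turn about z gives the same grasp; the last joint's range is limited). The gripper opens to 85 mm and grips with 20 to 120 N. Pads are 22 mm wide; open, the fingers measure 114 mm over their backs; the gripper's body (76 mm by 85 mm) begins 54 mm behind the grasp point. The pads swing forward as they close: fully open they stand 13 mm farther back than shut.
Start: joints at [-1.477, 0.313, 0.046, 1.304, 0, 1.431], TCP at [0.133, -0.559, 0.206] pointing down, gripper open.
Joint ranges: [-2.76, 2.76], [-0.86, 1.69], [-1.03, 1.26], [-2.2, 2.34], [-1.47, 1.5], [-3.14, 3.14]. Speed limits (rad/s): [2.57, 2.57, 3.14, 3.14, 3.14, 3.14].

### API

Orientations are given as a unit quaternion [w, x, y, z].
In Python, from workcell import env, eyes gives the robot as it stands.
- The arm moves only by the shell command python3 -m jog 'ROWS' [FORCE]. ROWS is JSON, one flat list of numbers, 7 for each row, row after row: the shift along the world's x, y, z as a fraction of full scale, then the turn, a rotation vector about the world's x, y, z as a fraction of full scale, then the opening, from -1 (shut) to 1 (fully open), so that 0 is half open. A call has 1 to 12 rows; each row is the pose to reach, as a shift and turn from the pose commanded when the call began, turning the shorter way round; what a row does not reach only later rows make up. Full scale, the value 1, is 20 cm for a shift and pi rad for a turn. A row lasts 1/12 s, in which the tool goes at most 41.7 mm and 7.16 degrees, less where a joint would pass 70% of its speed; a pose out of reach is approached as far as the arm can. A call with a number of a shift or a turn outside -1 to 1 is refused whole. A call with a gripper value outside its range is refused whole. The fingers move at their own pace and stop on an object; FORCE is the grip in N (left out, the last holds). Time passes only in rows, so rows that repeat a pose let the fingers close. It gives the time, the measured TCP pose, the force, the opening and the grip force at its end, in the units of the state.
- env.get_state(): the state, without advancing time (a new reading comes with each control period).
- eyes.read_camera(name): name is "scene" or "top" or "wrist"; returns (picture, depth): 400x640x3 uint8, red, green, blue; 400x640 float32, m along the optical axis (not along the pixel's ray), 0 where there is no reading.
- eyes.calibration(name): a dict with "fx", "fy", "cx", "cy" (pixels), "R" (3x3) and "t" (3): a world point X has camera coordinates R X + t; the wrist camera has in their place "tool_from_camera" (4x4, takes a point from camera to tool coordinates, whose origin is the TCP and whose axes are the flange's). Camera axes: x right, y down, z forward; pixel columns grow to the right and rows downward; lengths in m; the calibration is good to about 2 mm. A picture is of the moment at which its call begins: read the wrist's pose just before it. calibration takes no time and is no camera call.
- env.hand_in(): hands the job in; it is judged then, once.
The state is a dict: "clock": time; "joint_pos": joint angles; "qvel": joint speeds; "tau": joint torques, N m; "tcp_pos": TCP position; "orientation": TCP orientation; "wrist_force": force on the tool from outside, world axes, zero at the start; "ft_torque": the same for the moment, N m; "finger_gap": finger opening in m; "grip_force": force on a finger pad.
Only numpy, scipy, OpenCV 4.12 (cv2) and the standard library are available. Lean on these libraries where they do the work, as an engineer would, in place of code of your own. Each camera call takes 0.05 s, during which the arm holds its last target. There are 200 camera calls.

## Working session

There is one attempt and no reset: what is moved stays moved. The work goes in short steps, Python scripts to look and compute and a shell command to move; the robot and the scene stay as the last step left them, time stands still between calls to the robot, and variables do not carry over. Pictures are saved under pics/ and viewed, at most 12 in all, crops included, and the job is handed in when it is done.

```bash
mkdir -p pics; ls
cat > h.py <<'E'
import numpy as np,cv2
from workcell import env,eyes
def ray(name,u,v,z):
    c=eyes.calibration(name);R=np.array(c["R"]);t=np.array(c["t"])
    o=-R.T@t; d=R.T@np.array([(u-c["cx"])/c["fx"],(v-c["cy"])/c["fy"],1])
    return o+d*(z-o[2])/d[2]
def pts(name,dep):
    c=eyes.calibration(name);v,u=np.mgrid[:400,:640]
    p=np.stack([(u-c["cx"])/c["fx"]*dep,(v-c["cy"])/c["fy"]*dep,dep],-1)
    return (p-np.array(c["t"]))@np.array(c["R"])
E
python3 - <<'E'
from h import *
for n in("scene","top"):
    p,d=eyes.read_camera(n);np.savez("pics/"+n,p=p,d=d);cv2.imwrite(f"pics/{n}0.png",p[...,::-1])
print(env.pinch_z,env.get_state())
E
```

```text
pics
0.0187 {'clock': 0.1, 'joint_pos': array([-1.47659347e+00,  3.13947294e-01,  4.50607237e-02,  1.30361808e+00,
        9.57038610e-06,  1.43120568e+00]), 'qvel': array([ 0.00051449, -0.00132886,  0.00339045, -0.00034225, -0.00080617,
        0.00038412]), 'tau': array([ 3.19833976e-03, -4.81722379e+01,  2.99245763e+01,  1.26657769e-02,
       -1.42910671e-04, -2.94165204e-06]), 'tcp_pos': array([ 0.13315933, -0.55883265,  0.20477255]), 'orientation': array([-8.53835356e-04,  9.93174989e-01,  1.16630662e-01,  2.41666014e-05]), 'wrist_force': array([ 0.34204782, -0.41769573,  0.11867287]), 'ft_torque': array([-0.01838051, -0.03856407, -0.01359373]), 'grip_force': 0.0, 'finger_gap': 0.08558784571395958}
```

View pics/top0.png

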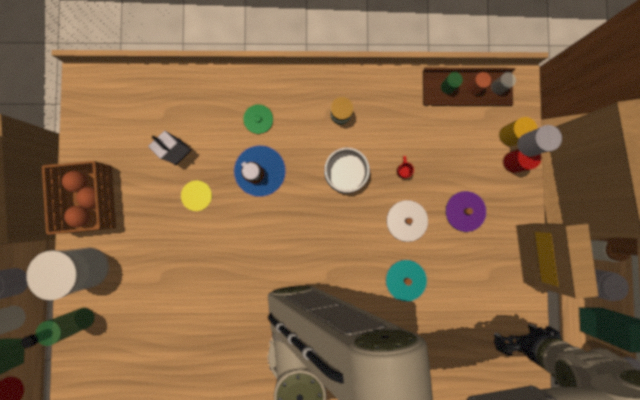

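View pics/scene0.png

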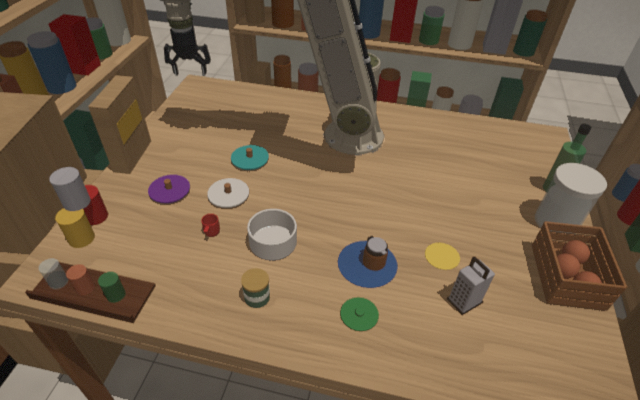

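Top view: the canister is at (347,171), jar on the blue spot (252,172), yellow spot (196,195), cup (405,168) with its lug pointing up, tin (342,110), green lid (258,119) and grater (170,148). For the lid, the candidates are white (407,220), purple (465,211) and turquoise (406,281); I choose white. For the cup, they are the small red one (405,168) and a red can (527,160); I choose the small one with the lug.

```bash
cat > m.py <<'E'
from h import *
def comp(name,p,d,lo,hi,uv,zpl):
    h=cv2.cvtColor(p,cv2.COLOR_RGB2HSV)
    m=cv2.inRange(h,np.array(lo),np.array(hi))
    n,l,s,c=cv2.connectedComponentsWithStats(m)
    b=min((i for i in range(1,n) if s[i,4]>25),key=lambda i:np.hypot(*(c[i]-uv)))
    mm=(l==b).astype(np.uint8)
    q=max(cv2.findContours(mm,0,1)[0],key=cv2.contourArea)
    e=cv2.fitEllipse(cv2.convexHull(q)) if len(q)>5 else None
    P=pts(name,d)[mm>0]
    w=ray(name,*e[0],zpl)
    print(name,uv,"area",s[b,4],"ell",np.round(e[0],1),np.round(e[1],1),"->",np.round(w,4),"z5/50/95",np.round(np.percentile(P[:,2],[5,50,95]),3))
    return mm,w
E
python3 - <<'E'
from m import *
D={n:(lambda f:(f['p'],f['d']))(np.load(f"pics/{n}.npz")) for n in("top","scene")}
p,d=D["top"]
for nm,lo,hi,a,b,z in [("yellow",(22,120,120),(35,255,255),(196,195),(442,256),0),
 ("blue",(100,120,50),(125,255,255),(260,171),(368,265),0),
 ("canister",(0,0,120),(180,60,255),(347,171),(272,235),.075),
 ("cup",(0,150,60),(6,255,255),(405,168),(210,225),.054),
 ("lid",(0,0,140),(180,60,255),(407,220),(228,193),.017),
 ("glid",(50,100,50),(80,255,255),(258,119),(360,313),.007)]:
    print(nm)
    for n,uv in(("top",a),("scene",b)):
        try: comp(n,*D[n],lo,hi,uv,z)
        except Exception as ex: print(ex)
P=pts("top",d)
for nm,(u,v),r in [("jar",(252,172),14),("tin",(342,110),18),("grater",(170,148),26),("cup",(405,168),14),("lid",(407,220),22),("can",(347,171),24)]:
    q=P[v-r:v+r,u-r:u+r].reshape(-1,3); q=q[q[:,2]>.012]
    t=q[q[:,2]>np.percentile(q[:,2],98)-.008]
    print(nm,"n",len(q),"ztop",t[:,2].max().round(3),"top mean",t.mean(0).round(4),"min",q.min(0).round(3),"max",q.max(0).round(3))
v=D["scene"][0][140:340,140:520]; t=p[90:240,140:500]
cv2.imwrite("pics/crop.png",cv2.resize(t,None,fx=2.2,fy=2.2,interpolation=2)[...,::-1])
E
```

```text
yellow
top (196, 195) area 764 ell [195.9 195.2] [30.6 31.3] -> [0.5095 0.3504 0.    ] z5/50/95 [-0.003  0.002  0.006]
scene (442, 256) area 697 ell [441.9 255.7] [24.9 35. ] -> [0.5089 0.3497 0.    ] z5/50/95 [-0.001  0.003  0.006]
blue
top (260, 171) area 1430 ell [259.3 170.6] [48.4 48.9] -> [0.5902 0.1441 0.    ] z5/50/95 [-0.003  0.001  0.006]
scene (368, 265) area 1064 ell [367. 264.] [43.8 57.5] -> [0.5936 0.1439 0.    ] z5/50/95 [-0.001  0.003  0.006]
canister
top (347, 171) area 1344 ell [346.6 170.2] [44.  44.6] -> [ 0.5819 -0.1372  0.075 ] z5/50/95 [0.002 0.007 0.076]
scene (272, 235) area 1534 ell [272.6 232.7] [50.  52.1] -> [ 0.6104 -0.1273  0.075 ] z5/50/95 [0.006 0.035 0.077]
cup
top (405, 168) area 208 ell [404.9 167.5] [15.7 22.2] -> [ 0.5928 -0.3241  0.054 ] z5/50/95 [-0.001  0.015  0.054]
scene (210, 225) area 318 ell [210.3 224.6] [17.5 23.1] -> [ 0.6072 -0.3173  0.054 ] z5/50/95 [0.01  0.037 0.056]
lid
top (407, 220) area 1193 ell [406.8 220.5] [39.3 39.9] -> [ 0.4245 -0.3362  0.017 ] z5/50/95 [0.013 0.017 0.021]
scene (228, 193) area 869 ell [227.8 192.1] [28.3
[... 241 characters left out ...]
7652 0.1488 0.007 ] z5/50/95 [0.005 0.008 0.016]
jar n 391 ztop 1.291 top mean [0.5766 0.1574 0.1011] min [ 0.431 -0.037  0.012] max [0.611 0.194 1.291]
tin n 488 ztop 1.291 top mean [ 0.7731 -0.1202  0.0959] min [ 0.431 -0.155  0.014] max [ 0.812 -0.037  1.291]
grater n 834 ztop 1.291 top mean [0.617  0.3422 0.3399] min [ 0.431 -0.037  0.012] max [0.694 0.455 1.291]
cup n 156 ztop 1.291 top mean [ 0.5895 -0.3109  0.1139] min [ 0.431 -0.351  0.013] max [ 0.63  -0.037  1.291]
lid n 1291 ztop 1.291 top mean [ 0.4251 -0.2833  0.2629] min [ 0.358 -0.402  0.012] max [ 0.488 -0.037  1.291]
can n 518 ztop 1.291 top mean [ 0.5765 -0.1311  0.1289] min [ 0.431 -0.204  0.012] max [ 0.652 -0.037  1.291]
```

View pics/crop.png

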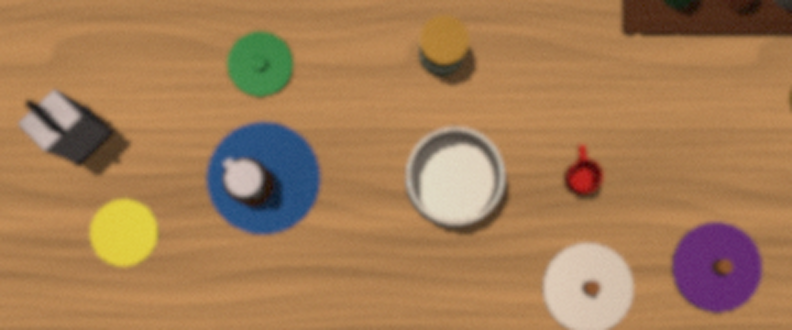

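```bash
python3 - <<'E'
from m import *
f=np.load("pics/top.npz");p,d=f['p'],f['d'];P=pts("top",d)
for nm,(u,v),r,z0,z1 in [("jar",(248,175),18,.06,.1),("tin",(342,110),20,.07,.1),("grater",(170,148),28,.05,.2),("cup",(405,168),16,.045,.065),("knob",(408,220),8,.03,.06),("rim",(347,171),28,.067,.085)]:
    q=P[v-r:v+r,u-r:u+r].reshape(-1,3); q=q[(q[:,2]>z0)&(q[:,2]<z1)]
    (c,R)=cv2.minEnclosingCircle(q[:,:2].astype(np.float32))
    print(nm,len(q),"med",np.median(q,0).round(4),"circ",np.round(c,4),round(R,4))
print(eyes.calibration("wrist"))
E
python3 -m jog '[0.05,0.08,0.03,0,0,0.035,1, 0.15,0.25,0.1,0,0,0.07,1, 0.25,0.4,0.2,0,0,0.11,1, 0.35,0.55,0.3,0,0,0.15,1, 0.45,0.7,0.35,0,0,0.19,1, 0.5,0.8,0.4,0,0,0.22,1, 0.55,0.9,0.4,0,0,0.26,1, 0.6,1,0.4,0,0,0.3,1, 0.63,1,0.4,0,0,0.34,1, 0.63,1,0.4,0,0,0.37,1, 0.63,1,0.4,0,0,0.41,1, 0.63,1,0.4,0,0,0.45,1]'
```

```text
jar 311 med [0.5793 0.1615 0.0773] circ [0.5815 0.1621] 0.0351
tin 399 med [ 0.7757 -0.1205  0.0818] circ [ 0.7772 -0.1208] 0.0355
grater 708 med [0.6475 0.4047 0.1283] circ [0.651  0.4132] 0.0426
cup 80 med [ 0.6012 -0.3224  0.0519] circ [ 0.5961 -0.3231] 0.0345
knob 43 med [ 0.4232 -0.3334  0.046 ] circ [ 0.4246 -0.3351] 0.0112
rim 274 med [ 0.5856 -0.1384  0.0744] circ [ 0.5841 -0.1363] 0.07
{'fx': 360.174518498916, 'fy': 360.174518498916, 'cx': 323.0845878039245, 'cy': 203.7995246136332, 'tool_from_camera': array([[ 1.24321385e-03, -9.44148374e-01, -3.29518288e-01,
         8.38371245e-02],
       [ 9.99999064e-01,  9.85228393e-04,  9.49904476e-04,
        -4.75216198e-04],
       [-5.72199994e-04, -3.29519160e-01,  9.44148715e-01,
        -1.67621077e-01],
       [ 0.00000000e+00,  0.00000000e+00,  0.00000000e+00,
         1.00000000e+00]])}
clock: 1.1
tcp_pos: [0.2593, -0.3589, 0.2854]
orientation: [-0.0, 0.677, 0.736, 0.0]
wrist_force: [0.3, -0.2, 0.6]
finger_gap: 0.0855
grip_force: 0.0
```

```bash
python3 -m jog '[0.1,0.1,0,0,0,0.03,1, 0.2,0.25,0,0,0,0.07,1, 0.3,0.4,0,0,0,0.1,1, 0.4,0.55,0,0,0,0.14,1, 0.5,0.7,0,0,0,0.17,1, 0.6,0.85,0,0,0,0.2,1, 0.7,1,0,0,0,0.24,1, 0.7,1,0,0,0,0.28,1, 0.7,1,0,0,0,0.32,1, 0.7,1,0,0,0,0.36,1, 0.7,1,0,0,0,0.4,1, 0.7,1,0,0,0,0.43,1]'
python3 -m jog '[0.08,0.12,0,0,0,0.03,1, 0.16,0.24,0,0,0,0.06,1, 0.25,0.4,0,0,0,0.09,1, 0.35,0.6,0,0,0,0.12,1, 0.4,0.75,0,0,0,0.14,1, 0.5,0.9,0,0,0,0.166,1, 0.55,1,0,0,0,0.166,1, 0.55,1,0,0,0,0.166,1, 0.55,1,0,0,0,0.166,1]'
```

```text
clock: 2.1
tcp_pos: [0.3991, -0.1589, 0.2852]
orientation: [-0.0, 0.069, 0.998, 0.0]
wrist_force: [-0.1, 0.3, -0.5]
finger_gap: 0.0857
grip_force: 0.0
clock: 2.85
tcp_pos: [0.5091, 0.0416, 0.2849]
orientation: [-0.001, -0.189, 0.982, 0.0]
wrist_force: [0.2, 0.0, 0.3]
finger_gap: 0.0851
grip_force: 0.0
```

```bash
cat >> m.py <<'E'
def wrist(tag=None):
    from scipy.spatial.transform import Rotation as Ro
    s=env.get_state();p,d=eyes.read_camera("wrist");c=eyes.calibration("wrist")
    w,x,y,z=s["orientation"];R=Ro.from_quat([x,y,z,w]).as_matrix();T=c["tool_from_camera"]
    v,u=np.mgrid[:400,:640]
    q=np.stack([(u-c["cx"])/c["fx"]*d,(v-c["cy"])/c["fy"]*d,d],-1)
    W=(q@T[:3,:3].T+T[:3,3])@R.T+s["tcp_pos"]
    W[d==0]=np.nan
    if tag: cv2.imwrite(f"pics/{tag}.png",p[...,::-1])
    return p,d,W,s
def near(W,xy,r,z0,z1):
    m=(np.hypot(W[...,0]-xy[0],W[...,1]-xy[1])<r)&(W[...,2]>z0)&(W[...,2]<z1)
    return W[m],m
def fitc(q):
    A=np.c_[2*q[:,:2],np.ones(len(q))];s=np.linalg.lstsq(A,(q[:,:2]**2).sum(1),rcond=None)[0]
    return s[:2],np.sqrt(s[2]+s[:2]@s[:2])
E
python3 - <<'E'
from m import *
p,d,W,s=wrist("w1")
print(s["tcp_pos"])
q,m=near(W,(.58,.162),.07,.012,.045);print("side",len(q),fitc(q))
q,m=near(W,(.58,.162),.06,.065,.1);print("cap",len(q),np.median(q,0),cv2.minEnclosingCircle(q[:,:2].astype(np.float32)))
E
```

```text
[0.50907613 0.04164364 0.28486323]
side 497 (array([0.57961424, 0.16129648]), np.float64(0.032798495067160476))
cap 1996 [0.57597172 0.1580277  0.07653991] ((0.5792306065559387, 0.1618323028087616), 0.0354447104036808)
```

View pics/w1.png

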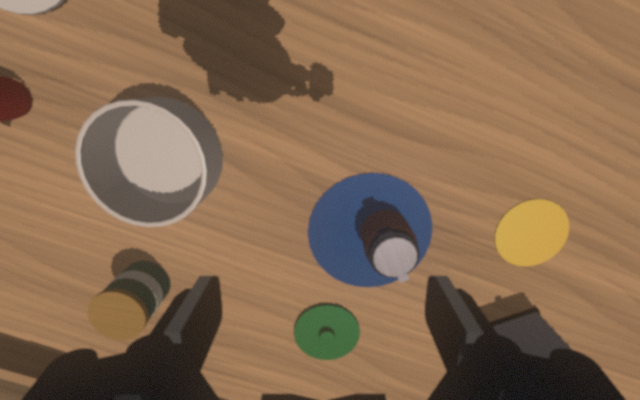

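The jar stands at (395,255) in the wrist picture. The fit gives radius 32.8 mm (expected 33) at (0.5796, 0.1613), so the approach is safe.

```bash
python3 -m jog '[0.08,0.14,-0.1,0,0,0,1, 0.16,0.28,-0.25,0,0,0,1, 0.25,0.42,-0.4,0,0,0,1, 0.32,0.55,-0.55,0,0,0,1, 0.352,0.598,-0.7,0,0,0,1, 0.352,0.598,-0.82,0,0,0,1, 0.352,0.598,-0.82,0,0,0,1]'
python3 -m jog '[0,0,-0.1,0,0,0,1, 0,0,-0.2,0,0,0,1, 0,0,-0.3,0,0,0,1, 0,0,-0.4,0,0,0,1, 0,0,-0.47,0,0,0,1, 0,0,-0.52,0,0,0,1, 0,0,-0.525,0,0,0,1, 0,0,-0.525,0,0,0,1]' 20
```

```text
clock: 3.48
tcp_pos: [0.5756, 0.159, 0.1155]
orientation: [-0.005, -0.187, 0.982, 0.0]
wrist_force: [-1.1, -0.8, -0.9]
finger_gap: 0.0852
grip_force: 0.0
clock: 4.15
tcp_pos: [0.5799, 0.1593, 0.0175]
orientation: [0.0, -0.187, 0.982, -0.0]
wrist_force: [0.5, -0.6, 0.3]
finger_gap: 0.0854
grip_force: 0.0
```

```bash
python3 -m jog '[0,0,0,0,0,0,0.6, 0,0,0,0,0,0,0.5, 0,0,0,0,0,0,0.4, 0,0,0,0,0,0,0.3, 0,0,0,0,0,0,0.2, 0,0,0,0,0,0,0.2]' 20
```

```text
clock: 4.65
tcp_pos: [0.5808, 0.1605, 0.0188]
orientation: [0.001, -0.187, 0.982, 0.0]
wrist_force: [-1.6, -0.3, 6.1]
finger_gap: 0.0627
grip_force: 20.2
```

```bash
python3 -m jog '[-0.008,0.02,0,0,0,0,0.2, -0.02,0.055,0,0,0,0,0.2, -0.04,0.105,0,0,0,0,0.2, -0.06,0.16,0,0,0,0,0.2, -0.083,0.22,0,0,0,0,0.2, -0.106,0.28,0,0,0,0,0.2, -0.13,0.344,0,0,0,0,0.2, -0.153,0.405,0,0,0,0,0.2, -0.176,0.465,0,0,0,0,0.2, -0.2,0.53,0,0,0,0,0.2, -0.223,0.59,0,0,0,0,0.2, -0.246,0.65,0,0,0,0,0.2]'
python3 -m jog '[-0.022,0.06,0,0,0,0,0.2, -0.044,0.12,0,0,0,0,0.2, -0.063,0.17,0,0,0,0,0.2, -0.08,0.215,0,0,0,0,0.2, -0.095,0.255,0,0,0,0,0.2, -0.105,0.28,0,0,0,0,0.2, -0.111,0.296,0,0,0,0,0.2, -0.111,0.296,0,0,0,0,0.2, -0.111,0.296,0,0,0,0,0.2]'
```

```text
clock: 5.65
tcp_pos: [0.5325, 0.2903, 0.019]
orientation: [0.002, -0.187, 0.982, -0.001]
wrist_force: [1.6, -5.0, 6.1]
finger_gap: 0.0629
grip_force: 20.7
clock: 6.4
tcp_pos: [0.5099, 0.3501, 0.0189]
orientation: [0.002, -0.187, 0.982, 0.0]
wrist_force: [0.4, -1.4, 6.8]
finger_gap: 0.063
grip_force: 20.6
```

```bash
python3 -m jog '[0,0,0,0,0,0,0.5, 0,0,0,0,0,0,0.8, 0,0,0,0,0,0,1, 0,0,0,0,0,0,1, 0,0,0.05,0,0,0,1, 0,0,0.15,0,0,0,1, 0,0,0.3,0,0,0,1, 0,0,0.5,0,0,0,1, 0,0,0.65,0,0,0,1, 0,0,0.85,0,0,0,1, 0,0,1,0,0,0,1, 0,0,1,0,0,0,1]'
python3 -m jog '[0.04,-0.1,0.05,0,0,0,1, 0.08,-0.25,0.1,0,0,-0.02,1, 0.12,-0.4,0.1,0,0,-0.04,1, 0.16,-0.55,0.1,0,0,-0.06,1, 0.2,-0.7,0.1,0,0,-0.08,1, 0.25,-0.85,0.1,0,0,-0.1,1, 0.25,-1,0.1,0,0,-0.121,1, 0.25,-1,0.1,0,0,-0.121,1]'
python3 - <<'E'
from m import *
p,d,W,s=wrist("w2")
print(s["tcp_pos"])
q,m=near(W,(.51,.35),.07,.012,.045);print("side",len(q),fitc(q) if len(q)>5 else 0)
P,D=eyes.read_camera("top");np.savez("pics/top2",p=P,d=D)
q,m=near(pts("top",D),(.51,.35),.06,.06,.1);print("cap",len(q),np.median(q,0),cv2.minEnclosingCircle(q[:,:2].astype(np.float32)))
E
```

```text
clock: 7.4
tcp_pos: [0.5109, 0.351, 0.225]
orientation: [0.006, -0.187, 0.982, 0.002]
wrist_force: [0.4, 1.2, 0.1]
finger_gap: 0.0853
grip_force: 0.0
clock: 8.07
tcp_pos: [0.5584, 0.1448, 0.2367]
orientation: [-0.0, 0.005, 1.0, -0.001]
wrist_force: [-0.2, 0.1, -0.3]
finger_gap: 0.0851
grip_force: 0.0
[0.55842548 0.14484779 0.23670922]
side 923 (array([0.50907534, 0.35070765]), np.float64(0.032699025874875054))
cap 0 [nan nan nan] ((0.0, 0.0), 0.0)
  return _methods._mean(a, axis=axis, dtype=dtype,
  ret = um.true_divide(
```

```bash
python3 -m jog '[0,-0.1,0,0,0,0,1, 0,-0.25,0.02,0,0,0,1, 0,-0.4,0.05,0,0,0,1, -0.05,-0.55,0.1,0,0,0,1, -0.05,-0.7,0.1,0,0,0,1, -0.1,-0.85,0.1,0,0,0,1, -0.1,-1,0.1,0,0,0,1]'
python3 -m jog '[0,-0.15,0,0,0,0,1, 0,-0.3,0.05,0,0,0,1, 0,-0.45,0.05,0,0,0,1, 0,-0.6,0.1,0,0,0,1, 0,-0.75,0.1,0,0,0,1, 0,-0.9,0.1,0,0,0,1, 0,-0.95,0.1,0,0,0,1, 0,-0.95,0.1,0,0,0,1]'
python3 - <<'E'
from m import *
p,d,W,s=wrist("w3")
print(s["tcp_pos"])
q,m=near(W,(.584,-.136),.085,.068,.085);print("rim",len(q),fitc(q),np.median(q[:,2]))
q,m=near(W,(.4245,-.335),.03,.028,.06);print("knob",len(q),np.median(q,0),cv2.minEnclosingCircle(q[:,:2].astype(np.float32)))
q,m=near(W,(.4245,-.335),.1,.013,.022);print("disc",len(q),cv2.minEnclosingCircle(q[:,:2].astype(np.float32)))
h=cv2.cvtColor(p,cv2.COLOR_RGB2HSV);red=((h[...,0]<8)|(h[...,0]>172))&(h[...,1]>140)
q,m=near(W,(.59,-.323),.06,.02,.065);m&=red;q=W[m]
hi=q[q[:,2]>.042];print("cup hi",len(hi),hi.min(0),hi.max(0),np.median(hi,0),np.percentile(q[:,2],99))
b=hi[hi[:,0]<.612];print("cupfit",len(b))
np.save("pics/cup.npy",q)
lo=q[(q[:,2]<.042)];print("lo",fitc(lo[lo[:,0]<np.median(lo[:,0])]),len(lo))
v,u=np.where(m);print(u.min(),u.max(),v.min(),v.max())
u0,v0=int(u.mean()),int(v.mean())
cv2.imwrite("pics/cupc.png",cv2.resize(p[max(0,v0-70):v0+70,max(0,u0-90):u0+90],None,fx=4,fy=4)[...,::-1])
E
```

```text
clock: 8.75
tcp_pos: [0.5371, -0.0501, 0.2573]
orientation: [-0.0, 0.0, 1.0, 0.0]
wrist_force: [0.8, 0.3, 0.1]
finger_gap: 0.0855
grip_force: 0.0
clock: 9.42
tcp_pos: [0.5386, -0.2417, 0.276]
orientation: [-0.0, 0.002, 1.0, 0.0]
wrist_force: [0.3, 0.7, -0.1]
finger_gap: 0.0858
grip_force: 0.0
[ 0.53855597 -0.24172564  0.27600234]
rim 2389 (array([ 0.58316998, -0.13826593]), np.float64(0.06638075696023804)) 0.0735460009878707
knob 447 [ 0.42453707 -0.3358289   0.04596731] ((0.42428159713745117, -0.33755171298980713), 0.011107498779892921)
disc 11101 ((0.4241189658641815, -0.33771422505378723), 0.06699635833501816)
cup hi 642 [ 0.56183993 -0.35249269  0.04201439] [ 0.63085615 -0.3034941   0.05493786] [ 0.59691006 -0.32583161  0.05130772] 0.05413435590952276
cupfit 507
lo (array([ 0.5854339 , -0.32721626]), np.float64(0.023323326610345453)) 392
227 272 175 237
```

View pics/w3.png

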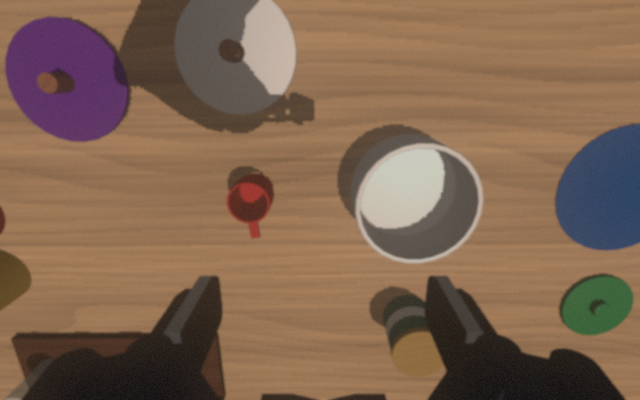

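Cup rim is at (250,200), lug nearly along +x (256,237), lid disc at (236,50) with fitted radius 67.0 mm as given, and canister rim at (418,203). The cup centre is (0.586,-0.3275).

```bash
python3 -m jog '[0.05,-0.1,-0.1,0,0,0,1, 0.1,-0.2,-0.2,0,0,0,1, 0.16,-0.3,-0.35,0,0,0,1, 0.21,-0.38,-0.5,0,0,0,1, 0.237,-0.429,-0.62,0,0,0,1, 0.237,-0.429,-0.74,0,0,0,1, 0.237,-0.429,-0.74,0,0,0,1, 0.237,-0.429,-0.74,0,0,0,1]'
python3 -m jog '[0,0,-0.1,0,0,0,1, 0,0,-0.2,0,0,0,1, 0,0,-0.3,0,0,0,1, 0,0,-0.4,0,0,0,1, 0,0,-0.48,0,0,0,1, 0,0,-0.54,0,0,0,1, 0,0,-0.55,0,0,0,1, 0,0,-0.55,0,0,0,0.6, 0,0,-0.55,0,0,0,0.4, 0,0,-0.55,0,0,0,0.2, 0,0,-0.55,0,0,0,0, 0,0,-0.55,0,0,0,-0.1]' 20
python3 -m jog '[0,0,0,0,0,0,-0.1,0,0,0,0,0,0,-0.1]' 20
```

```text
clock: 10.13
tcp_pos: [0.5851, -0.3234, 0.1275]
orientation: [-0.002, 0.0, 1.0, 0.002]
wrist_force: [0.1, -0.2, 0.1]
finger_gap: 0.0857
grip_force: 0.0
clock: 11.13
tcp_pos: [0.5868, -0.3272, 0.0207]
orientation: [0.001, 0.002, 1.0, -0.001]
wrist_force: [0.2, 0.2, 6.0]
finger_gap: 0.049
grip_force: 20.1
clock: 11.3
tcp_pos: [0.5868, -0.3271, 0.0207]
orientation: [0.001, 0.002, 1.0, -0.001]
wrist_force: [-0.4, 1.4, 7.5]
finger_gap: 0.0488
grip_force: 20.1
```

```bash
python3 -m jog '[0,0,0.05,0,0,0,-0.1, 0,0,0.15,0,0,0,-0.1, 0,0,0.3,0,0,0,-0.1, 0,0.03,0.45,0,0,0,-0.1, -0.003,0.12,0.55,0,0,0,-0.1, -0.006,0.26,0.6,0,0,0,-0.1, -0.01,0.41,0.6,0,0,0,-0.1, -0.015,0.56,0.6,0,0,0,-0.1, -0.015,0.71,0.6,0,0,0,-0.1, -0.015,0.84,0.6,0,0,0,-0.1, -0.015,0.92,0.6,0,0,0,-0.1, -0.015,0.945,0.6,0,0,0,-0.1]'
python3 -m jog '[0,0,0,0,0,0,-0.1,0,0,0,0,0,0,-0.1,0,0,0,0,0,0,-0.1]'
python3 - <<'E'
from m import *
P,D=eyes.read_camera("scene")
cv2.imwrite("pics/s4.png",cv2.resize(P[130:300,180:380],None,fx=3,fy=3)[...,::-1])
E
```

```text
clock: 12.3
tcp_pos: [0.5825, -0.135, 0.1393]
orientation: [0.0, 0.0, 1.0, 0.0]
wrist_force: [-0.1, -0.5, 0.6]
finger_gap: 0.0486
grip_force: 20.9
clock: 12.55
tcp_pos: [0.5829, -0.1388, 0.1386]
orientation: [0.0, 0.002, 1.0, -0.0]
wrist_force: [-0.7, 0.4, 0.2]
finger_gap: 0.0492
grip_force: 20.9
```

View pics/s4.png

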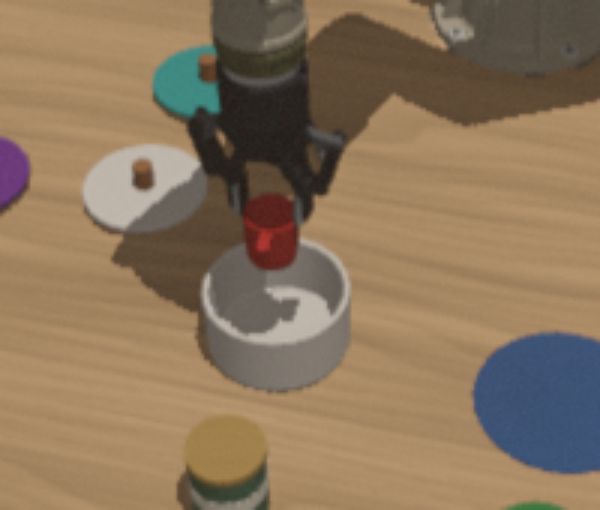

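The cup hangs upright at (270,232), above the canister mouth.

```bash
python3 -m jog '[0,0,-0.07,0,0,0,-0.1, 0,0,-0.15,0,0,0,-0.1, 0,0,-0.24,0,0,0,-0.1, 0,0,-0.33,0,0,0,-0.1, 0,0,-0.41,0,0,0,-0.1, 0,0,-0.47,0,0,0,-0.1, 0,0,-0.51,0,0,0,-0.1, 0,0,-0.53,0,0,0,-0.1, 0,0,-0.54,0,0,0,-0.1, 0,0,-0.55,0,0,0,-0.1, 0,0,-0.555,0,0,0,-0.1, 0,0,-0.555,0,0,0,-0.1]'
```

```text
clock: 13.6
tcp_pos: [0.583, -0.1376, 0.0281]
orientation: [0.0, 0.002, 1.0, -0.0]
wrist_force: [-0.2, -0.5, 0.2]
finger_gap: 0.0487
grip_force: 20.9
```

```bash
python3 -m jog '[0,0,-0.006,0,0,0,-0.1, 0,0,-0.01,0,0,0,-0.1, 0,0,-0.013,0,0,0,-0.1, 0,0,-0.013,0,0,0,-0.1]'
```

```text
clock: 13.93
tcp_pos: [0.5837, -0.1377, 0.0268]
orientation: [0.001, 0.001, 1.0, -0.0]
wrist_force: [-1.1, -0.6, 6.6]
finger_gap: 0.0486
grip_force: 21.5
```

```bash
python3 -m jog '[0,0,0,0,0,0,0.1, 0,0,0,0,0,0,0.25, 0,0,0,0,0,0,0.4, 0,0,0,0,0,0,0.4, 0,0,0.05,0,0,0,0.4, 0,0,0.12,0,0,0,0.4, 0,0,0.24,0,0,0,0.4, 0,0,0.4,0,0,0,0.4, 0,0,0.55,0,0,0,0.4, 0,0,0.7,0,0,0,0.4, 0,0,0.85,0,0,0,0.4, 0,0,0.85,0,0,0,0.4]'
python3 -m jog '[-0.1,-0.1,0,0,0,0,0.4, -0.2,-0.25,0,0,0,0,0.4, -0.3,-0.4,0,0,0,0,0.4, -0.42,-0.54,0,0,0,0,0.4, -0.54,-0.68,0,0,0,0,0.4, -0.64,-0.8,0,0,0,0,0.4, -0.73,-0.92,0,0,0,0,0.4, -0.797,-1,0,0,0,0,0.4, -0.797,-1,0,0,0,0,0.2, -0.797,-1,0,0,0,0,0.2]'
python3 - <<'E'
from m import *
for n in("top","scene"):
    p,D=eyes.read_camera(n);W=pts(n,D)
    q,m=near(W,(.583,-.138),.085,.068,.085);print(n,"rim",len(q),fitc(q))
    h=cv2.cvtColor(p,cv2.COLOR_RGB2HSV);red=((h[...,0]<8)|(h[...,0]>172))&(h[...,1]>140)
    q,m=near(W,(.583,-.138),.06,.01,.1);q=W[m&red];print("cup",len(q),q.min(0),q.max(0))
    cv2.imwrite(f"pics/{n}5.png",p[...,::-1])
t=cv2.imread("pics/top5.png")[130:260,300:460]
cv2.imwrite("pics/t5c.png",cv2.resize(t,None,fx=4,fy=4))
E
```

```text
clock: 14.93
tcp_pos: [0.5856, -0.1385, 0.2026]
orientation: [0.005, 0.002, 1.0, -0.002]
wrist_force: [0.7, -0.4, 0.8]
finger_gap: 0.0597
grip_force: 0.0
clock: 15.77
tcp_pos: [0.4225, -0.338, 0.1951]
orientation: [0.0, 0.003, 1.0, 0.0]
wrist_force: [0.9, -0.3, 0.2]
finger_gap: 0.0511
grip_force: 0.0
top rim 271 (array([ 0.58386039, -0.13589978]), np.float64(0.06657285065710204))
cup 128 [ 0.55890735 -0.15940815  0.01000124] [ 0.62598836 -0.12061721  0.06380062]
scene rim 405 (array([ 0.58628076, -0.13707259]), np.float64(0.06668923208583459))
cup 260 [ 0.55748766 -0.16202909  0.01066471] [ 0.62925341 -0.11492196  0.06345372]
```

View pics/t5c.png

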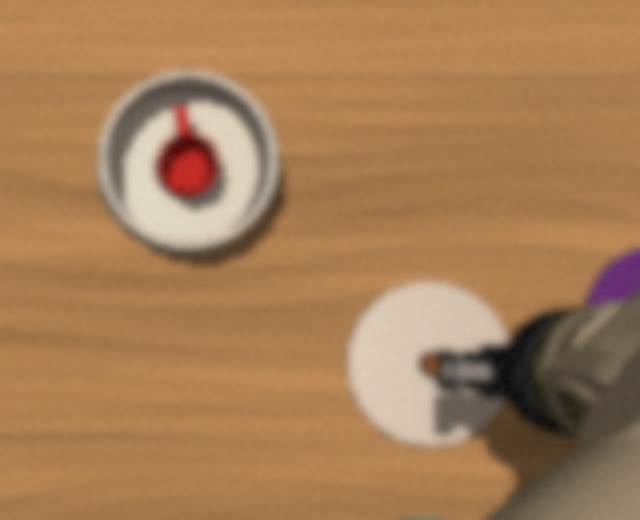

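The cup stands mid-canister at (188,165) with its lug inside, and the gripper is over the white lid's knob (430,363).

```bash
python3 -m jog '[0.004,0,-0.1,0,0,0,0, 0.008,0,-0.2,0,0,0,0, 0.008,0,-0.35,0,0,0,0, 0.008,0,-0.5,0,0,0,0, 0.008,0,-0.62,0,0,0,0, 0.008,0,-0.72,0,0,0,0, 0.008,0,-0.79,0,0,0,0, 0.008,0,-0.84,0,0,0,0, 0.008,0,-0.86,0,0,0,0, 0.008,0,-0.868,0,0,0,0, 0.008,0,-0.868,0,0,0,0]' 50
python3 -m jog '[0,0,0,0,0,0,-0.2, 0,0,0,0,0,0,-0.4, 0,0,0,0,0,0,-0.6, 0,0,0,0,0,0,-0.8, 0,0,0,0,0,0,-0.8, 0,0,0,0,0,0,-0.8]' 50
```

```text
clock: 16.78
tcp_pos: [0.4254, -0.3373, 0.0218]
orientation: [0.0, 0.001, 1.0, -0.0]
wrist_force: [-0.2, 0.0, 1.2]
finger_gap: 0.043
grip_force: 0.0
clock: 17.28
tcp_pos: [0.4249, -0.3376, 0.0216]
orientation: [0.0, 0.002, 1.0, -0.0]
wrist_force: [0.6, 0.3, 1.1]
finger_gap: 0.0086
grip_force: 0.7
```

Run:
```python
from m import *
P,D=eyes.read_camera("scene");p,d,W,s=wrist("w6")
a=cv2.resize(P[130:240,160:320],(600,412))[...,::-1]
cv2.imwrite("pics/s6.png",np.hstack([cv2.resize(a,(440,300)),cv2.resize(p[100:400,100:460][...,::-1],(360,300))]))
for n,W in(("scene",pts("scene",D)),("wrist",W)):
    q,m=near(W,(.4245,-.337),.08,.011,.023);print(n,len(q),cv2.minEnclosingCircle(q[:,:2].astype(np.float32)))
```

```text
scene 807 ((0.4264655113220215, -0.3365781605243683), 0.06913483887910843)
wrist 36673 ((0.42446357011795044, -0.3378508985042572), 0.06720363348722458)
```

View pics/s6.png

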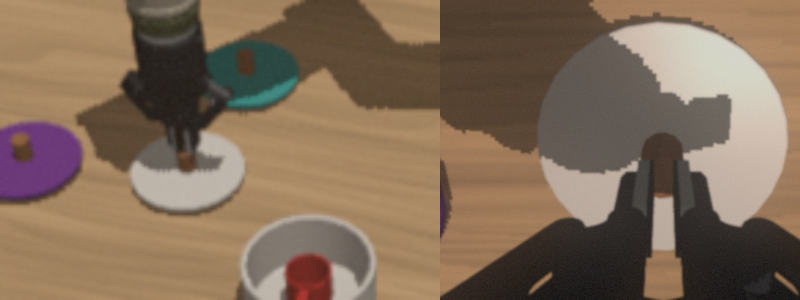

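Run:
```python
from m import *
p,d,W,s=wrist()
c=eyes.calibration("wrist");Ti=np.linalg.inv(c["tool_from_camera"])
for z in(0,-.0187,-.03):
    q=Ti@np.array([0,0,z,1]);print(z,c["fx"]*q[0]/q[2]+c["cx"],c["fy"]*q[1]/q[2]+c["cy"],q[2])
print(s["tcp_pos"])
for u in(285,300,318,322,335,350):
    print(u,[tuple(W[v,u].round(3)) for v in(230,250,270,290,310,340)])
q,m=near(W,(.4245,-.337),.035,.035,.052);print(len(q),np.median(q,0),q.min(0),q.max(0))
```

```text
0 322.7082626719486 254.5349472310848 0.18657795511831268
-0.0187 322.6392033824 272.92530312931245 0.16891344730765243
-0.03 322.5899988318883 286.0283802335992 0.15823917253436576
[ 0.42486854 -0.33756788  0.02164773]
285 [(np.float64(0.413), np.float64(-0.357), np.float64(0.017)), (np.float64(0.425), np.float64(-0.358), np.float64(0.017)), (np.float64(0.437), np.float64(-0.358), np.float64(0.016)), (np.float64(0.417), np.float64(-0.352), np.float64(0.067)), (np.float64(0.41), np.float64(-0.35), np.float64(0.09)), (np.float64(0.411), np.float64(-0.348), np.float64(0.103))]
300 [(np.float64(0.413), np.float64(-0.349), np.float64(0.016)), (np.float64(0.425), np.float64(-0.35), np.float64(0.017)), (np.float64(0.412), np.float64(-0.347), np.float64(0.06)), (np.float64(0.413), np.float64(-0.346), np.float64(0.073)), (np.float64(0.412), np.float64(-0.345), np.float64(0.087)), (np.float64(0.412), np.float64(-0.344), np.float64(0.102))]
318 [(np.float64(0.414), np.float64(-0.34), np.float64(0.016)), (np.float64(0.414), np.float64(-0.34), np.float64(0.038)), (np.float64(0.42), np.float64(-0
[... 709 characters left out ...]
np.float64(-0.332), np.float64(0.059)), (np.float64(0.413), np.float64(-0.333), np.float64(0.073)), (np.float64(0.42), np.float64(-0.333), np.float64(0.075)), (np.float64(0.43), np.float64(-0.333), np.float64(0.08))]
350 [(np.float64(0.414), np.float64(-0.323), np.float64(0.015)), (np.float64(0.425), np.float64(-0.323), np.float64(0.015)), (np.float64(0.413), np.float64(-0.326), np.float64(0.059)), (np.float64(0.413), np.float64(-0.327), np.float64(0.074)), (np.float64(0.412), np.float64(-0.328), np.float64(0.087)), (np.float64(0.412), np.float64(-0.329), np.float64(0.102))]
1206 [ 0.41870173 -0.33737551  0.04595354] [ 0.41211859 -0.34806466  0.03500476] [ 0.43517468 -0.32623963  0.05199423]
```

The crop shows the fingers closed above the knob. Depth puts the real fingertips about 29 mm short of the reported TCP, which also matches the high grips on the jar and cup. I'll open, go lower in steps and watch the force.

```bash
python3 -m jog '[0,0,0,0,0,0,-0.4, 0,0,0,0,0,0,-0.2, 0,0,0,0,0,0,-0.2, 0,0,-0.02,0,0,0,-0.2, 0,0,-0.04,0,0,0,-0.2, 0,0,-0.06,0,0,0,-0.2, 0,0,-0.075,0,0,0,-0.2, 0,0,-0.075,0,0,0,-0.2]' 50
python3 - <<'E'
from m import *
p,d,W,s=wrist()
q,m=near(W,s["tcp_pos"][:2],.03,.022,.2)
m&=(np.abs(W[...,1]+.3376)>.013);q=W[m];print(len(q),np.percentile(q[:,2],[0,1,3,10]),s["tcp_pos"])
for u in(270,280,290,355,365):print(u,[tuple(W[v,u].round(3).tolist()) for v in range(230,290,10)])
E
```

```text
clock: 18.1
tcp_pos: [0.4242, -0.3368, 0.0053]
orientation: [-0.001, 0.002, 1.0, 0.001]
wrist_force: [0.1, 0.6, -0.1]
finger_gap: 0.0338
grip_force: 0.0
11197 [0.0311277  0.03550212 0.03886195 0.04740314] [ 0.42424721 -0.3368098   0.00534241]
270 [(0.406, -0.362, 0.017), (0.411, -0.362, 0.016), (0.416, -0.362, 0.016), (0.421, -0.362, 0.018), (0.412, -0.358, 0.042), (0.413, -0.357, 0.05)]
280 [(0.406, -0.357, 0.016), (0.411, -0.357, 0.015), (0.416, -0.357, 0.016), (0.422, -0.358, 0.015), (0.412, -0.354, 0.043), (0.413, -0.354, 0.049)]
290 [(0.406, -0.352, 0.016), (0.411, -0.352, 0.016), (0.416, -0.353, 0.016), (0.422, -0.353, 0.016), (0.427, -0.353, 0.016), (0.433, -0.353, 0.016)]
355 [(0.406, -0.321, 0.016), (0.411, -0.321, 0.017), (0.416, -0.321, 0.016), (0.422, -0.321, 0.016), (0.428, -0.321, 0.015), (0.432, -0.321, 0.017)]
365 [(0.406, -0.317, 0.015), (0.411, -0.317, 0.016), (0.416, -0.316, 0.016), (0.422, -0.316, 0.017), (0.413, -0.319, 0.041), (0.416, -0.319, 0.044)]
```

```bash
python3 -m jog '[0,0,-0.02,0,0,0,-0.2, 0,0,-0.04,0,0,0,-0.2, 0,0,-0.045,0,0,0,-0.2, 0,0,-0.045,0,0,0,-0.4, 0,0,-0.045,0,0,0,-0.6, 0,0,-0.045,0,0,0,-0.8, 0,0,-0.045,0,0,0,-0.8, 0,0,-0.045,0,0,0,-0.8]' 50
```

```text
clock: 18.82
tcp_pos: [0.4247, -0.3373, -0.0026]
orientation: [-0.0, 0.002, 1.0, 0.0]
wrist_force: [0.8, 0.3, -1.9]
finger_gap: 0.0205
grip_force: 49.1
```

```bash
python3 -m jog '[0,0,0.04,0,0,0,-0.8, 0,0,0.12,0,0,0,-0.8, 0,0,0.24,0,0,0,-0.8, 0,0,0.36,0,0,0,-0.8, 0,0,0.5,0,0,0,-0.8, 0.03,0.04,0.6,0,0,0,-0.8, 0.1,0.12,0.65,0,0,0,-0.8, 0.18,0.22,0.65,0,0,0,-0.8, 0.27,0.34,0.65,0,0,0,-0.8, 0.36,0.45,0.65,0,0,0,-0.8, 0.45,0.56,0.65,0,0,0,-0.8, 0.54,0.675,0.65,0,0,0,-0.8]'
python3 -m jog '[0.08,0.1,0,0,0,0,-0.8, 0.15,0.19,0,0,0,0,-0.8, 0.21,0.26,0,0,0,0,-0.8, 0.25,0.31,0,0,0,0,-0.8, 0.26,0.325,0,0,0,0,-0.8, 0.26,0.325,0,0,0,0,-0.8, 0.26,0.325,0,0,0,0,-0.8, 0.26,0.325,0,0,0,0,-0.8]'
python3 - <<'E'
from m import *
p,d,W,s=wrist("w7");tp=s["tcp_pos"];print(tp)
q,m=near(W,tp[:2],.09,tp[2]+.0,tp[2]+.03);print("lid disc",len(q),cv2.minEnclosingCircle(q[:,:2].astype(np.float32)),np.median(q[:,2]))
A=np.c_[q[:,:2]-tp[:2],np.ones(len(q))];print("tilt",np.linalg.lstsq(A,q[:,2],rcond=None)[0])
for n in("top","scene"):
    P,D=eyes.read_camera(n);Q=pts(n,D);q,m=near(Q,(.584,-.137),.085,.068,.082);print(n,"rim",len(q),fitc(q) if len(q)>9 else 0)
    q,m=near(Q,tp[:2],.09,tp[2]+.005,tp[2]+.03);print("disc",len(q),cv2.minEnclosingCircle(q[:,:2].astype(np.float32)),np.median(q[:,2]))
cv2.imwrite("pics/s7.png",cv2.resize(P[110:290,180:380],None,fx=3,fy=3)[...,::-1])
E
```

```text
clock: 19.82
tcp_pos: [0.5334, -0.2013, 0.128]
orientation: [0.0, 0.002, 1.0, -0.0]
wrist_force: [-1.1, -0.7, -2.8]
finger_gap: 0.0207
grip_force: 49.2
clock: 20.48
tcp_pos: [0.5841, -0.1383, 0.1274]
orientation: [-0.0, 0.002, 1.0, -0.0]
wrist_force: [0.5, 0.4, -1.8]
finger_gap: 0.0205
grip_force: 49.2
[ 0.5840709  -0.13827391  0.12743616]
lid disc 42636 ((0.5837998986244202, -0.13767221570014954), 0.06706991046667099) 0.14629290067887102
tilt [ 0.00111633 -0.00137206  0.14637594]
top rim 21 (array([ 0.58859345, -0.09167862]), np.float64(0.02509040110663107))
disc 76 ((0.606348991394043, -0.09018056094646454), 0.03927723690867424) 0.14684572310767965
scene rim 245 (array([ 0.58649505, -0.13687955]), np.float64(0.06649923442919028))
disc 1100 ((0.5851747989654541, -0.13829092681407928), 0.06862325966358185) 0.1485349795132465
```

View pics/s7.png

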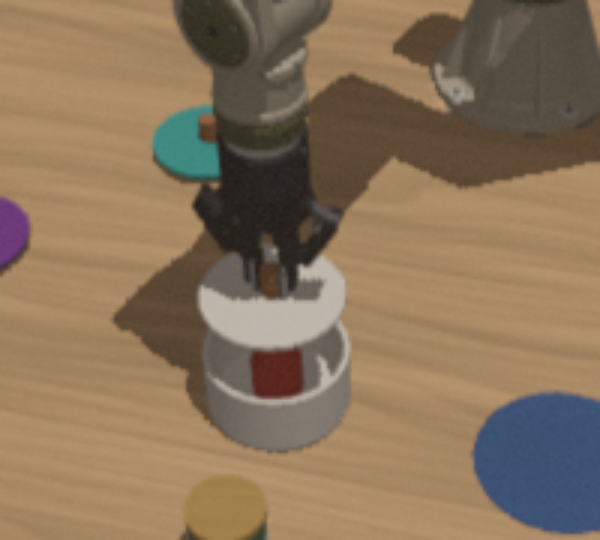

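The lid hangs level at (272,300), over the canister. I'll lower it.

```bash
python3 -m jog '[0.005,0.005,-0.04,0,0,0,-0.8, 0.005,0.005,-0.09,0,0,0,-0.8, 0.005,0.005,-0.14,0,0,0,-0.8, 0.005,0.005,-0.19,0,0,0,-0.8, 0.005,0.005,-0.23,0,0,0,-0.8, 0.005,0.005,-0.26,0,0,0,-0.8, 0.005,0.005,-0.28,0,0,0,-0.8, 0.005,0.005,-0.295,0,0,0,-0.8, 0.005,0.005,-0.305,0,0,0,-0.8, 0.005,0.005,-0.31,0,0,0,-0.8, 0.005,0.005,-0.315,0,0,0,-0.8, 0.005,0.005,-0.315,0,0,0,-0.8]'
python3 -m jog '[0,0,-0.004,0,0,0,-0.8, 0,0,-0.008,0,0,0,-0.8, 0,0,-0.01,0,0,0,-0.8, 0,0,-0.01,0,0,0,-0.8]'
```

```text
clock: 21.63
tcp_pos: [0.5859, -0.1366, 0.0647]
orientation: [0.0, 0.002, 1.0, -0.0]
wrist_force: [-0.8, -0.2, -1.8]
finger_gap: 0.0202
grip_force: 49.1
clock: 21.97
tcp_pos: [0.5859, -0.1366, 0.0625]
orientation: [0.0, 0.002, 1.0, -0.0]
wrist_force: [-1.6, -2.1, -1.1]
finger_gap: 0.0205
grip_force: 49.2
```

```bash
python3 -m jog '[0,0,-0.004,0,0,0,-0.8, 0,0,-0.007,0,0,0,-0.8, 0,0,-0.007,0,0,0,-0.8]'
python3 - <<'E'
from m import *
p,d,W,s=wrist();tp=s["tcp_pos"]
q,m=near(W,tp[:2],.08,tp[2]+.0,tp[2]+.03);print("lid disc",len(q),cv2.minEnclosingCircle(q[:,:2].astype(np.float32)),np.median(q[:,2]))
A=np.c_[q[:,:2]-tp[:2],np.ones(len(q))];print("tilt",np.linalg.lstsq(A,q[:,2],rcond=None)[0])
E
```

```text
clock: 22.22
tcp_pos: [0.586, -0.1367, 0.0623]
orientation: [0.0, 0.002, 1.0, -0.0]
wrist_force: [-2.8, -1.5, 5.5]
finger_gap: 0.0203
grip_force: 50.0
lid disc 46414 ((0.5835666060447693, -0.13810141384601593), 0.06976096332073212) 0.0811754482776861
tilt [0.02462301 0.0048414  0.0812073 ]
```

```bash
python3 -m jog '[0,0,0,0,0,0,-0.6, 0,0,0,0,0,0,-0.4, 0,0,0,0,0,0,-0.2, 0,0,0,0,0,0,-0.2, 0,0,0.04,0,0,0,-0.2, 0,0,0.1,0,0,0,-0.2, 0,0,0.2,0,0,0,-0.2, 0,0,0.35,0,0,0,-0.2, 0,0,0.5,0,0,0,0, 0,0,0.65,0,0,0,0.5, 0,0,0.65,0,0,0,1, 0,0,0.65,0,0,0,1]'
python3 - <<'E'
from m import *
p,d,W,s=wrist("w8");tp=s["tcp_pos"];print(tp)
q,m=near(W,(.585,-.137),.08,.072,.09);(c,r)=cv2.minEnclosingCircle(q[:,:2].astype(np.float32));print("lid disc",len(q),c,r,np.median(q[:,2]))
q,m=near(W,(.585,-.137),.06,.072,.095)
A=np.c_[q[:,:2]-tp[:2],np.ones(len(q))];print("tilt",np.linalg.lstsq(A,q[:,2],rcond=None)[0])
q,m=near(W,(.585,-.137),.02,.1,.13);print("knob",np.median(q,0),cv2.minEnclosingCircle(q[:,:2].astype(np.float32)))
q,m=near(W,(.585,-.137),.09,.03,.071);print("side",len(q),fitc(q))
E
```

```text
clock: 23.27
tcp_pos: [0.5875, -0.1369, 0.194]
orientation: [0.003, 0.001, 1.0, -0.001]
wrist_force: [0.1, -0.3, -1.7]
finger_gap: 0.0769
grip_force: 0.0
[ 0.58751873 -0.1368616   0.19395338]
lid disc 20679 (0.5838572978973389, -0.1378355771303177) 0.069606713950634 0.08107031590385774
tilt [-0.00103498 -0.00047422  0.08118677]
knob [ 0.58362801 -0.13618974  0.11096479] ((0.5850366353988647, -0.13622453808784485), 0.010898951441049576)
side 168 (array([ 0.58400813, -0.13765869]), np.float64(0.06935330630845314))
```

View pics/w8.png

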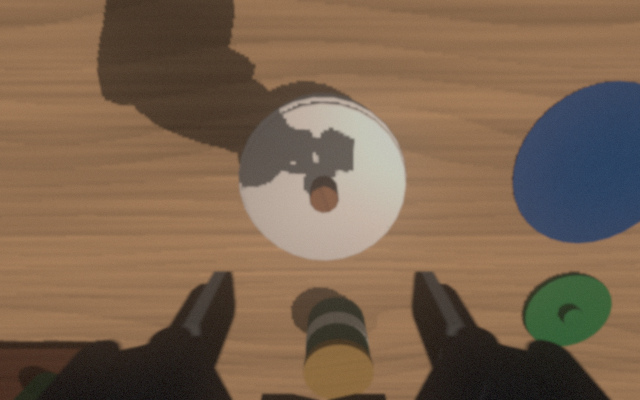

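The lid is seated flat at (323,178): disc top 81 mm and no tilt. The canister is at (0.584,-0.1377). Next I go behind it on the -y side, with the fingers spread along x as a cradle.

```bash
python3 -m jog '[0,-0.05,0,0,0,0.035,0.3, 0,-0.12,0,0,0,0.075,0.3, 0,-0.2,0,0,0,0.115,0.3, 0,-0.28,0,0,0,0.155,0.3, 0,-0.36,0,0,0,0.195,0.3, 0,-0.44,0,0,0,0.235,0.3, 0,-0.52,0,0,0,0.275,0.3, 0,-0.57,0,0,0,0.315,0.3, 0,-0.57,0,0,0,0.355,0.3, 0,-0.57,0,0,0,0.395,0.3, 0,-0.57,0,0,0,0.435,0.3, 0,-0.57,0,0,0,0.474,0.3]'
python3 -m jog '[-0.015,0,-0.05,0,0,0.026,0.3, -0.015,0,-0.15,0,0,0.026,0.3, -0.015,0,-0.3,0,0,0.026,0.3, -0.015,0,-0.45,0,0,0.026,0.3, -0.015,0,-0.6,0,0,0.026,0.3, -0.015,0,-0.72,0,0,0.026,0.3, -0.015,0,-0.82,0,0,0.026,0.3, -0.015,0,-0.88,0,0,0.026,0.3, -0.015,0,-0.9,0,0,0.026,0.3, -0.015,0,-0.9,0,0,0.026,0.3]'
python3 - <<'E'
from m import *
p,d=eyes.read_camera("top")
comp("top",p,d,(100,120,50),(125,255,255),(260,171),0)
P,D=eyes.read_camera("scene");comp("scene",P,D,(100,120,50),(125,255,255),(368,265),0)
q,m=near(pts("top",d),(.584,-.137),.075,.075,.09);print(cv2.minEnclosingCircle(q[:,:2].astype(np.float32)))
print(env.get_state()["tcp_pos"],env.get_state()["joint_pos"].round(2))
E
```

```text
clock: 24.32
tcp_pos: [0.5849, -0.25, 0.189]
orientation: [-0.0, -0.677, 0.736, 0.002]
wrist_force: [0.1, 0.5, -0.1]
finger_gap: 0.0558
grip_force: 0.0
clock: 25.15
tcp_pos: [0.5808, -0.2492, 0.0084]
orientation: [-0.001, -0.705, 0.71, 0.003]
wrist_force: [0.3, -0.3, -0.9]
finger_gap: 0.0557
grip_force: 0.0
top (260, 171) area 1872 ell [259.4 170.6] [48.2 49. ] -> [0.5903 0.1441 0.    ] z5/50/95 [-0.003  0.001  0.006]
scene (368, 265) area 1504 ell [367. 264.] [43.8 57.5] -> [0.5936 0.1439 0.    ] z5/50/95 [-0.001  0.003  0.006]
((0.5839291214942932, -0.13636274635791779), 0.06941185146570206)
[ 0.58276354 -0.25036409  0.01107305] [-0.53  0.54 -0.1   0.93 -0.   -2.1 ]
```

```bash
python3 -m jog '[0.007,0.04,0.015,0,0,0,0.3, 0.007,0.09,0.015,0,0,0,0.3, 0.007,0.13,0.015,0,0,0,0.3, 0.007,0.16,0.015,0,0,0,0.3, 0.007,0.185,0.015,0,0,0,0.3, 0.008,0.22,0.015,0,0,0,0.3, 0.009,0.26,0.015,0,0,0,0.3, 0.01,0.3,0.015,0,0,0,0.3, 0.011,0.35,0.015,0,0,0,0.3, 0.012,0.4,0.015,0,0,0,0.3, 0.013,0.45,0.015,0,0,0,0.3, 0.014,0.5,0.015,0,0,0,0.3]'
```

```text
clock: 26.25
tcp_pos: [0.5861, -0.1512, 0.0147]
orientation: [-0.001, -0.704, 0.71, -0.001]
wrist_force: [1.2, -5.6, 1.4]
finger_gap: 0.0557
grip_force: 2.8
```

```bash
python3 -m jog '[0.002,0.05,0,0,0,0,0.3, 0.004,0.1,0,0,0,0,0.3, 0.006,0.15,0,0,0,0,0.3, 0.008,0.2,0,0,0,0,0.3, 0.01,0.25,0,0,0,0,0.3, 0.012,0.3,0,0,0,0,0.3, 0.014,0.35,0,0,0,0,0.3, 0.016,0.4,0,0,0,0,0.3, 0.018,0.45,0,0,0,0,0.3, 0.02,0.5,0,0,0,0,0.3, 0.022,0.55,0,0,0,0,0.3, 0.024,0.6,0,0,0,0,0.3]'
python3 -m jog '[0.001,0.05,0,0,0,0,0.3, 0.002,0.1,0,0,0,0,0.3, 0.003,0.15,0,0,0,0,0.3, 0.004,0.2,0,0,0,0,0.3, 0.004,0.25,0,0,0,0,0.3, 0.004,0.3,0,0,0,0,0.3, 0.004,0.34,0,0,0,0,0.3, 0.004,0.37,0,0,0,0,0.3, 0.004,0.385,0,0,0,0,0.3, 0.004,0.385,0,0,0,0,0.3]'
python3 - <<'E'
from m import *
for n in("top","scene"):
    p,d=eyes.read_camera(n)
    q,m=near(pts(n,d),(.59,.134),.09,.074,.09);print(n,len(q),cv2.minEnclosingCircle(q[:,:2].astype(np.float32)),np.median(q[:,2]))
    q,m=near(pts(n,d),(.59,.134),.03,.1,.12);print(n,"knob",np.median(q,0))
print(env.get_state()["tcp_pos"])
E
```

```text
clock: 27.25
tcp_pos: [0.5908, -0.0312, 0.0146]
orientation: [-0.001, -0.704, 0.71, -0.001]
wrist_force: [0.4, -5.3, 2.8]
finger_gap: 0.0555
grip_force: 3.0
clock: 28.08
tcp_pos: [0.5914, 0.0468, 0.0145]
orientation: [-0.0, -0.705, 0.71, -0.001]
wrist_force: [0.3, -3.4, 1.8]
finger_gap: 0.0552
grip_force: 1.5
top 63 ((0.5931077599525452, 0.18331903219223022), 0.03242958337068558) 0.08254314755522911
top knob [nan nan nan]
scene 1467 ((0.592456579208374, 0.1201852411031723), 0.07125263661146164) 0.08312426666527019
scene knob [0.59450507 0.12340293 0.1114539 ]
[0.59131297 0.04681607 0.01428361]
  return _methods._mean(a, axis=axis, dtype=dtype,
  ret = um.true_divide(
```

```bash
python3 -m jog '[0,0.025,0,0,0,0,0.3, 0,0.055,0,0,0,0,0.3, 0,0.08,0,0,0,0,0.3, 0,0.098,0,0,0,0,0.3, 0,0.108,0,0,0,0,0.3, 0,0.108,0,0,0,0,0.3, 0,0.108,0,0,0,0,0.3, 0,0.06,0,0,0,0,0.3, 0,-0.06,0,0,0,0,0.3, 0,-0.22,0,0,0,0,0.3, 0,-0.38,0,0,0,0,0.3, 0,-0.4,0,0,0,0,0.3]'
python3 -m jog '[0,0,0.1,0,0,0,0.3, 0,-0.1,0.25,0,0,0,0.3, 0,-0.25,0.4,0,0,0,0.3, 0,-0.4,0.55,0,0,0,0.3, 0,-0.6,0.7,0,0,0,0.3, 0,-0.8,0.8,0,0,0,0.3, 0,-1,0.9,0,0,0,0.3, 0,-1,0.9,0,0,0,0.3]'
python3 - <<'E'
from m import *
for n in("top","scene"):
    p,d=eyes.read_camera(n);W=pts(n,d)
    q,m=near(W,(.59,.144),.09,.074,.09);print(n,len(q),cv2.minEnclosingCircle(q[:,:2].astype(np.float32)),np.median(q[:,2]))
    A=np.c_[q[:,:2]-q[:,:2].mean(0),np.ones(len(q))];print("tilt",np.linalg.lstsq(A,q[:,2],rcond=None)[0])
    q,m=near(W,(.59,.144),.03,.1,.12);print(n,"knob",np.median(q,0))
    comp(n,p,d,(100,120,50),(125,255,255),(260,171) if n=="top" else (368,265),0)
    comp(n,p,d,(50,100,50),(80,255,255),(258,119) if n=="top" else (360,313),.007)
    if n=="top":
        q,m=near(W,(.51,.35),.06,.06,.1);print("jar",cv2.minEnclosingCircle(q[:,:2].astype(np.float32)))
    cv2.imwrite(f"pics/{n}9.png",p[...,::-1])
E
```

```text
clock: 29.18
tcp_pos: [0.591, -0.0374, 0.0135]
orientation: [-0.0, -0.703, 0.711, 0.0]
wrist_force: [0.3, -0.5, 0.5]
finger_gap: 0.0557
grip_force: 0.0
clock: 29.85
tcp_pos: [0.5919, -0.238, 0.1967]
orientation: [0.001, -0.703, 0.711, -0.002]
wrist_force: [0.6, 0.2, -0.2]
finger_gap: 0.0555
grip_force: 0.0
top 1480 ((0.5881425738334656, 0.14389047026634216), 0.06954417377710342) 0.08203411744587227
tilt [0.00157488 0.00326355 0.08185325]
top knob [0.58962202 0.14441915 0.11212152]
top (260, 171) area 95 ell [261.  174.6] [38.8 45.8] -> [0.5768 0.1386 0.    ] z5/50/95 [-0.002  0.001  0.005]
top (258, 119) area 629 ell [257.9 118.7] [27.7 28.4] -> [0.7613 0.1488 0.007 ] z5/50/95 [0.003 0.007 0.015]
jar ((0.5095971822738647, 0.35171034932136536), 0.035071928054094315)
scene 1495 ((0.5908333659172058, 0.14226050674915314), 0.07019547373056412) 0.08307121922172667
tilt [-0.01347742  0.00606979  0.08279651]
scene knob [0.59453736 0.14426837 0.11160979]
scene (368, 265) area 88 ell [367.5 279.8] [12.1 35.2] -> [0.6478 0.1538 0.    ] z5/50/95 [-0.     0.002  0.005]
scene (360, 313) area 959 ell [358.9 313.8] [32.2 37.4] -> [0.765  0.1488 0.007 ] z5/50/95 [0.005 0.008 0.016]
```

View pics/top9.png

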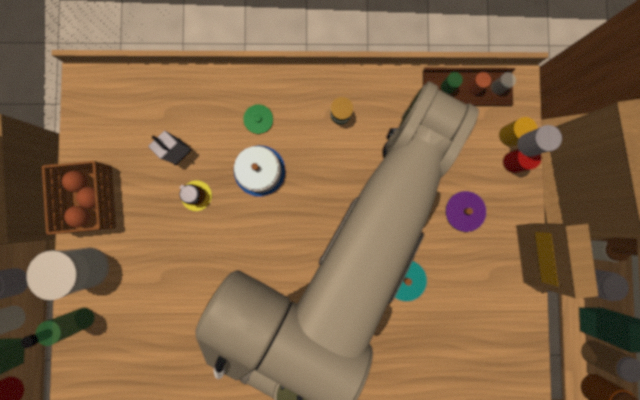

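The closed canister covers the blue spot (259,171), the jar stands on the yellow spot (194,194), and the bystanders haven't moved. The measured canister offset is about 1–2 mm.

```bash
python3 -c "
from workcell import env
print(env.hand_in())"
```

```text
the job is handed in; nothing more can be done
None
```

I've handed the job in, all steps done in order: the jar is within about 2 mm of the yellow spot's middle, the cup is inside the lidded canister, and the canister is about 2 mm off the blue spot's middle. By the cameras the green lid hasn't moved, and the grater and tin look where they were. The clock read about 30 s, and the hand-in returned no verdict.

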